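# Sterilise a paring knife: load it, latch the UV guard, press start

### The arm

A 6-joint arm with a two-finger parallel gripper is mounted at the origin on a cart in front of the work surface, level with it; the furniture and walls round the work are solid. World frame = base frame: x ahead of the robot, y to its left, z up, the work surface at z = 0. Lengths are in m, angles in degrees, forces in N, time in s.
With the tool pointing down it reaches from about 0.25 to 0.725 m from the base axis. Payload 9.7 kg.
Tool frame: the origin (TCP) lies midway between the tips of the shut fingers; the grasp point (between the pads) lies 19 mm behind it; z points along the fingers, y is the line along which they close (so a half turn about z gives the same grasp; the last joint's range is limited). The gripper opens to 85 mm and grips with 20 to 120 N. Pads are 22 mm wide; open, the fingers measure 114 mm over their backs; the gripper's body (76 mm by 85 mm) begins 54 mm behind the grasp point. The pads swing forward as they close: fully open they stand 13 mm farther back than shut.
Start: joints at [-64.859, 4.979, 10.078, 95.1, 0, 90], TCP at [0.234, -0.498, 0.231] pointing down, gripper open.
Joint ranges: [-179.16, 179.16], [-48.56, 103.87], [-65.8, 70.77], [-126.05, 130.52], [-82.76, 87.17], [-180, 180]. Speed limits (degrees/s): [127.2, 127.2, 147.25, 180, 180, 180].

### API

Orientations are given as [roll, pitch, yaw] about the fixed x, y, z axes, in that order (R = Rz(yaw) Ry(pitch) Rx(roll)).
In Python, from workcell import bot gives the robot as it stands. The module is installed in compiled form; this text tells all that it offers.
- The arm moves only by the tool send_rows, never from a script. Its argument "moves" is one flat list of numbers, 7 for each row, row after row: the shift along the world's x, y, z normalised to -1 to 1, where 1 is 0.025 m, then the turn, a rotation vector about the world's x, y, z normalised to -1 to 1, where 1 is 0.15 rad, then the closure, from -1 (fully open) to 1 (shut), so that 0 is half open. A call has 1 to 8 rows; each row shifts and turns the commanded pose from where the row before left it; what a row does not reach is not made up. A row lasts 1/8 s, in which the tool goes at most 62.5 mm and 10.7 degrees, less where a joint would pass 70% of its speed; a pose out of reach is approached as far as the arm can. A call with a number of a shift or a turn outside -1 to 1 is refused whole. A call with a gripper value outside its range is refused whole. The fingers move at their own pace and stop on an object; "squeeze" is the grip in N (left out, the last holds). Time passes only in rows, so rows that do not move let the fingers close. It gives the time, the measured TCP pose, the force, the opening and the grip force at its end, in the units of the state.
- bot.get_obs(): the state, without advancing time (a new reading comes with each control period).
- bot.camera(name): name is "scene" or "top"; returns a dict with "color" (420x560x3 uint8, red, green, blue), "camera_matrix" (3x3 intrinsics, pixels), "D" ([k1, k2, p1, p2, k3] as OpenCV has them; the pictures are not rectified), "R" (3x3) and "t" (3): a world point X has camera coordinates R X + t. Camera axes: x right, y down, z forward; pixel columns grow to the right and rows downward; lengths in m; the calibration is good to about 2 mm. A picture is of the moment at which its call begins. There is no depth.
- bot.job_done(): hands the job in; it is judged then, once.
Trained networks look in the newest picture that a camera, given by its name, has taken for a name from the list of things; names that differ only in an ending like _2 or _b are one class to them, and where a whole thing is asked for, a point or a joint stands for the part that bears it (a point fixed in the world has none). Each returns a list of dicts, best first, with "p" (0 to 1); they miss things now and then, are a little off and sometimes report something else, mostly with a low value. They report only what shows in the picture. A call takes as long as a camera call.
- bot.boxes_of(camera, query): "extent" ([left, top, right, bottom] in pixels, round what is visible of it).
- bot.trace(camera, query): "region" (420x560 bool, what is visible of it) and "extent" ([left, top, right, bottom] in pixels, round what is visible of it).
- bot.landmark_of(camera, query): "pixel" ([column, row] in pixels: a listed point, or the origin of a listed thing).
The state is a dict: "time": time; "q": joint angles; "qd": joint speeds; "joint_efforts": joint torques, N m; "ee_pos": TCP position; "tcp_rot": TCP orientation; "wrist_force": force on the tool from outside, world axes, zero at the start; "torque": the same for the moment, N m; "opening": finger opening in m; "grasp_force": force on a finger pad.
Only numpy, scipy, OpenCV 4.12 (cv2) and the standard library are available. Lean on these libraries where they do the work, as an engineer would, in place of code of your own. Each camera call takes 0.05 s, during which the arm holds its last target. There are 200 camera calls.

### The job

Lay the blue-handled paring knife flat in the steel tray of the UV steriliser, push the amber guard shut over it until its spring catch clicks and holds the guard closed by itself, and then press the green start button. Push the guard gently with closed fingertips, never ramming or forcing it against its end stop, and do not disturb the spoon, the mug or the salt shaker.

Things in the scene. Friction and masses are not known exactly. Their poses are not given: they have to be found in the camera images.
- knife: Paring knife lying loose on the worktop on one side of the steriliser (left or right; the spoon lies on the other), 90 g, 195 mm long. Blue handle 100 long, 20 wide, 14 high; then the steel blade, 18 wide. Origin: under the middle of the handle (a good place to grip, across the handle); x axis along the knife towards the blade's tip (at x 145 mm; handle's end at -50), z up.
- knife_mid (a point): About the middle of the whole knife, 45 mm from the body's origin towards the tip, at half the handle's height (7 mm).
- steriliser: White bench-top UV knife steriliser, fixed on the worktop, 314 (x) by 280 (y) mm; walls 50 high with rails to 53. Origin: near its middle, on the worktop; z up, front faces -x. In its frame: control deck x -158 to -10 mm, top at z 40; steel tray x -10 to 106, y -118 to 118 mm, open at the top, floor ribs at z 32, rim at z 50; rear ledge with the catch block beyond x 107.
- tray (a point): Middle of the tray's floor on its ribs, at (48, 0, 32) mm in the steriliser's frame, same axes. With the guard open, the tray is free from above from the guard's rear face (139 mm behind the push pad's face) to x 85 mm, where the catch's plunger and pawl reach in (only within 15 mm of y = 0). The knife lengthwise along y at x about 42 mm leaves room for the fingers.
- guard: Amber see-through sliding guard, a hollow cover 136 (x) by 264 (y) mm, underside at z 55, top at z 78 mm in the steriliser's frame (steel striker on top near its rear edge to z 85). Slides along the steriliser's x. Open, it hides the start button; shut, it covers the tray; let go before the click, it springs back up to 22 mm. Origin coincides with the steriliser's when fully open; same axes.
- push_pad (a point): Middle of the front face of the black ribbed push pad (90 wide, 20 high) on the guard's front wall, at z 67 mm and x -148 (fully open) in the steriliser's frame, same axes. Push here to +x with closed fingertips at about z 60 mm; up to x -53 it slides easily (1.5 N). Latched, its x lies anywhere from about -31 to -15, differing each time: feel for it. More than 25 N harms the catch.
- start (a joint): Green start button, 26 mm wide, on the control deck under the place where the open guard lies: travel in m, 0 at rest, 0.006 fully down (about 5 N), springs back. It counts as pressed beyond 0.004.
- start_top (a point): Centre of the top of the start button, at (-85, -75, 53) mm in the steriliser's frame.
- table_spoon: Steel table spoon, 199 by 41 by 16 mm, loose on the other side of the steriliser; leave alone. Origin: centre of its underside.
- mug_b: Orange mug, 81 by 120 by 101 mm, loose, right of and behind the work; leave alone. Origin: centre of its underside.
- salt_shaker: Glass salt shaker with grey top, 44 wide, 90 high, loose, to the left of the work; leave alone. Origin: centre of its underside.
- catch_ledge (a point): Fixed point on the rear ledge (134, 0, 50 mm in the steriliser's frame) under the catch block, which is set anew each time, up to 8 mm either way along x. In the last 22 mm its plunger pushes back, 2 to 8 N; the red-tabbed pawl, lifted over the last 14 mm, adds 2 to 4 N (some 11 to 13 N in all), then drops: the click. Right after, rubber buffers stop the guard, 12 N per mm. 16 to 20 N does it.

How it is judged:
By the outcome, as a careful person would: the job done as asked, in the order asked, and still so for the second after the job is handed in, with the robot touching nothing.
It also fails if it takes over 67 s, if anything falls off the work surface, if the arm or the gripper's body presses on something with over 40 N, if the wrist force passes 120 N, or if a joint passes its speed limit or range.

## Working session

There is one attempt and no reset: what is moved stays moved. The work goes in short steps, Python scripts to look and compute and a tool call to move; the robot and the scene stay as the last step left them, time stands still between calls to the robot, and variables do not carry over. Pictures are saved under pics/ and viewed, at most 10 in all, crops included, and the job is handed in when it is done.

Besides the shell and the picture viewer there is one more tool, called after "Request:" as name(argument=value, ...), one argument or row to a line, values as JSON. send_rows: Moves the arm, as the interface text tells. Its arguments: {"type":"object","properties":{"moves":{"type":"array"},"squeeze":{"type":"number"}},"required":["moves"]}

```bash
mkdir -p pics; cat > h.py <<'E'
from workcell import bot
import numpy as np, cv2
def back(c,px,z):
    n=cv2.undistortPoints(np.array([[px]],float),c["camera_matrix"],np.array(c["D"],float))[0,0]
    R=np.array(c["R"]);t=np.array(c["t"]).ravel()
    d=R.T@np.array([n[0],n[1],1]);o=-R.T@t
    return o+d*(z-o[2])/d[2]
def proj(c,X):
    p,_=cv2.projectPoints(np.array(X,float).reshape(-1,3),cv2.Rodrigues(np.array(c["R"]))[0],np.array(c["t"],float),c["camera_matrix"],np.array(c["D"],float))
    return p[:,0]
E
python3 - <<'E'
from h import *
C={}
for n in("top","scene"):
    c=C[n]=bot.camera(n); cv2.imwrite(f"pics/{n}0.png",c["color"][:,:,::-1])
    for q,z in(("knife",0),("knife_mid",.007),("steriliser",0),("tray",.032),("guard",0),("push_pad",.067),("start_top",.053),("catch_ledge",.05),("table_spoon",0),("mug_b",0),("salt_shaker",0)):
        for r in bot.landmark_of(n,q)[:2]: print(n,q,round(r["p"],2),np.round(r["pixel"],1),np.round(back(c,r["pixel"],z),4))
    for r in bot.trace(n,"knife")[:1]:
        ys,xs=np.nonzero(r["region"]); P=np.array([back(c,(x,y),.005)[:2] for x,y in zip(xs,ys)])
        m=P.mean(0);u,s,v=np.linalg.svd(P-m,full_matrices=False);pr=(P-m)@v[0]
        print("knife axis",v[0],m,pr.min(),pr.max(),r["p"])
print(bot.get_obs())
E
```

```text
top knife 0.77 [171.1 253.9] [0.4822 0.3118 0.    ]
top knife_mid 0.86 [171.4 236.9] [0.5253 0.3107 0.007 ]
top steriliser 0.85 [309. 208.] [ 0.5977 -0.0462  0.    ]
top tray 0.64 [311.6 191.8] [ 0.6343 -0.0512  0.032 ]
top guard 0.85 [313.8 207.7] [ 0.5984 -0.0588  0.    ]
top push_pad 0.77 [313.6 260.6] [ 0.4552 -0.0476  0.067 ]
top catch_ledge 0.61 [309.1 154.3] [ 0.7293 -0.0458  0.05  ]
top table_spoon 0.7 [418.1 246.6] [ 0.4919 -0.3288  0.    ]
top mug_b 0.56 [411.7 164.7] [ 0.7129 -0.3269  0.    ]
top mug_b 0.34 [170.6 250. ] [0.4923 0.3133 0.    ]
top salt_shaker 0.6 [132.9 206.2] [0.608  0.4143 0.    ]
top salt_shaker 0.21 [313.9 205.8] [ 0.6035 -0.0593  0.    ]
knife axis [-0.99279929  0.11978969] [0.5207697  0.30655031] -0.09983433916276616 0.08581470011232098 0.74
scene knife 0.72 [242.5 191. ] [0.4937 0.3465 0.    ]
scene knife_mid 0.59 [257.3 195.3] [0.545  0.2814 0.007 ]
scene steriliser 0.75 [279.9 242.9] [ 0.5982 -0.064   0.    ]
scene tray 0.87 [294.6 230.5] [ 0.6393 -0.056   0.032 ]
scene guard 0.8 [281.8 240.4] [ 0.6045 -0.0495  0.    ]
scene push_pad 0.79 [227.6 2
[... 338 characters left out ...]
073222524934 0.11043688935739875 0.78
{'time': 1.3, 'q': array([-6.48590615e+01,  4.97806020e+00,  1.00786917e+01,  9.50977605e+01,
        1.80033189e-04,  9.00002851e+01]), 'qd': array([0.05105835, 0.03130114, 0.03175499, 0.07157874, 0.09057273,
       0.0807328 ]), 'joint_efforts': array([-4.21005534e-03, -5.20103180e+01,  4.64859545e+01,  1.56058410e-03,
       -2.44217172e-04,  9.83768587e-06]), 'ee_pos': array([ 0.23367119, -0.49790604,  0.23129649]), 'tcp_rot': array([ 1.79997129e+02, -1.80047475e-04,  2.51406534e+01]), 'wrist_force': array([-0.51772327,  0.56906227,  0.38820245]), 'torque': array([0.03600466, 0.02761991, 0.00511743]), 'grasp_force': 0.0, 'opening': 0.085493700347696}
```

View pics/top0.png

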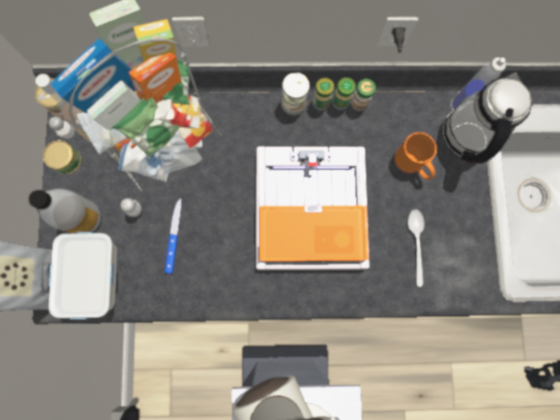

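```bash
python3 - <<'E'
from h import *
import math
# refine: blue handle & steriliser yaw via colour
for n in("top","scene"):
    c=bot.camera(n); im=c["color"]; h=cv2.cvtColor(im,cv2.COLOR_RGB2HSV)
    m=((h[...,0]>100)&(h[...,0]<130)&(h[...,1]>110)&(h[...,2]>40)).astype(np.uint8)
    k,l,s,ce=cv2.connectedComponentsWithStats(m)
    for i in range(1,k):
        if s[i,4]>60:
            ys,xs=np.nonzero(l==i);P=np.array([back(c,(x,y),.011)[:2] for x,y in zip(xs,ys)]);q=P.mean(0);v=np.linalg.svd(P-q,full_matrices=False)[2];pr=(P-q)@v.T
            print(n,s[i],q,v[0],np.ptp(pr,axis=0), q+v[0]*(pr[:,0].min()+pr[:,0].max())/2)
    for q,z in(("guard",.078),("push_pad",.067)):
        for r in bot.trace(n,q)[:1]:
            ct=max(cv2.findContours(r["region"].astype(np.uint8),0,2)[0],key=len)[:,0]
            P=np.array([back(c,p.astype(float),z)[:2] for p in ct],np.float32)
            print(n,q,r["p"],r["extent"],cv2.minAreaRect(P*1000))
    cv2.imwrite(f"pics/{n}_crop.png",cv2.resize(im[120:320,130:460,::-1],None,fx=2.4,fy=2.4))
E
```

```text
top [ 51  39  60  62 838] [0.98556243 0.57433297] [-0.76703582  0.64160427] [0.19046264 0.07390741] [0.99344514 0.5677393 ]
top [ 74  56  60  56 753] [0.95048221 0.50338043] [-0.65672779  0.75412771] [0.17600889 0.11108155] [0.94290963 0.51207611]
top [466  81  17  14 145] [ 0.93268648 -0.51406699] [ 0.52094958 -0.85358745] [0.0548898  0.02762561] [ 0.93207712 -0.51306854]
top [164 235  14  39 329] [0.48090818 0.31097526] [-0.99373307  0.11177919] [0.09830843 0.0227578 ] [0.48148154 0.31091076]
top guard 0.65 [260.6, 208.3, 370.6, 263.4] ((520.9376220703125, -48.74627685546875), (267.352783203125, 139.8982696533203), 89.12059783935547)
top push_pad 0.97 [258.5, 207.1, 370.4, 261.6] ((522.4138793945312, -47.8074951171875), (270.5890808105469, 141.3239288330078), 89.12393188476562)
scene [311  69  35  21 303] [1.3412024 3.5580954] [-0.26599997 -0.96397304] [1.63313629 0.38055521] [1.31122447 3.4494566 ]
scene [226 191  29   6 142] [0.48591455 0.29844844] [ 0.98984242 -0.14216887] [0.10118911 0.04739992] [0.48597988 0.29843906]
scene [450 287   9  12  82] [ 0.96260817 -0.36120043] [-0.37443016 -0.92725512] [0.04444524 0.01793351] [ 0.96286458 -0.36056544]
scene guard 0.91 [225.4, 198.3, 281.1, 251.1] ((523.9911499023438, -75.13954162597656), (313.9794616699219, 138.18873596191406), 89.56385040283203)
scene push_pad 0.76 [225.2, 199.2, 281.2, 249.5] ((524.61279296875, -52.23664855957031), (143.0834197998047, 328.0689697265625), 0.16642001271247864)
```

Top view: the knife is left of the steriliser with its handle at (170,253) and blade tip up at (178,201). The steriliser's tray is at (310,190) with the guard open below it, and the spoon is on the right at (418,245). The estimates agree: handle at (0.482, 0.311) with knife yaw -6.4°, steriliser at (0.599, -0.048) with yaw about -0.9°. Moving over the knife.

Request:
send_rows(
  moves=[0.3,0.98,0,0,0,-0.11,-1,0.3,0.98,0,0,0,-0.11,-1,0.3,0.98,0,0,0,-0.11,-1,0.3,0.98,0,0,0,-0.11,-1,0.3,0.98,0,0,0,-0.11,-1,0.3,0.98,0,0,0,-0.11,-1,0.3,0.98,0,0,0,-0.11,-1,0.3,0.98,0,0,0,-0.11,-1],
  squeeze=40,
)

```text
time: 2.6
ee_pos: [0.2938, -0.3011, 0.2314]
tcp_rot: [180.0, -0.0, 17.5]
wrist_force: [0.8, -0.9, -0.6]
opening: 0.0855
grasp_force: 0.0
```

Request:
send_rows(
  moves=[0.3,0.98,0,0,0,-0.11,-1,0.3,0.98,0,0,0,-0.11,-1,0.3,0.98,0,0,0,-0.11,-1,0.3,0.98,0,0,0,-0.11,-1,0.3,0.98,0,0,0,-0.11,-1,0.3,0.98,0,0,0,-0.11,-1,0.3,0.98,0,0,0,-0.11,-1,0.3,0.98,0,0,0,-0.11,-1],
)

```text
time: 3.6
ee_pos: [0.3538, -0.1051, 0.2315]
tcp_rot: [180.0, -0.0, 10.0]
wrist_force: [0.6, 1.0, -1.1]
opening: 0.0855
grasp_force: 0.0
```

Request:
send_rows(
  moves=[0.3,0.98,0,0,0,-0.11,-1,0.3,0.98,0,0,0,-0.11,-1,0.3,0.98,0,0,0,-0.11,-1,0.3,0.98,0,0,0,-0.11,-1,0.3,0.98,0,0,0,-0.11,-1,0.3,0.98,0,0,0,-0.11,-1,0.3,0.98,0,0,0,-0.11,-1,0.3,0.98,0,0,0,-0.11,-1],
)

```text
time: 4.6
ee_pos: [0.4179, 0.0476, 0.2313]
tcp_rot: [-178.1, 0.0, 5.3]
wrist_force: [-1.6, 0.4, 0.4]
opening: 0.0854
grasp_force: 0.0
```

Request:
send_rows(
  moves=[0.3,0.98,0,0,0,-0.11,-0.5,0.3,0.98,0,0,0,-0.11,-0.5,0.3,0.98,0,0,0,-0.11,-0.5,0.3,0.98,0,0,0,-0.11,-0.5,0.3,0.98,-0.4,0,0,-0.11,-0.5,0.3,0.98,-0.4,0,0,-0.11,-0.5,0.3,0.98,-0.4,0,0,-0.11,-0.5,0.3,0.98,-0.4,0,0,-0.11,-0.5],
)

```text
time: 5.6
ee_pos: [0.4935, 0.1081, 0.1905]
tcp_rot: [-172.3, 0.1, 8.0]
wrist_force: [-1.3, -0.2, -0.8]
opening: 0.0645
grasp_force: 0.0
```

```bash
python3 - <<'E'
from h import *
o=bot.get_obs();print({k:np.round(v,3) for k,v in o.items()})
E
```

```text
{'time': np.float64(5.6), 'q': array([  7.992,  -1.927,  -1.789,  90.246,   7.749, 179.945]), 'qd': array([ 3.0720e+00,  1.1095e+01,  1.5790e+00, -9.5520e+00,  5.6990e+00,
        1.1000e-02]), 'joint_efforts': array([ -0.406, -46.328,  46.644,   0.483,   0.278,   0.   ]), 'ee_pos': array([0.494, 0.108, 0.191]), 'tcp_rot': array([-1.72251e+02,  1.00000e-01,  8.04700e+00]), 'wrist_force': array([-1.303, -0.21 , -0.794]), 'torque': array([-0.123,  0.02 ,  0.097]), 'grasp_force': np.float64(0.0), 'opening': np.float64(0.064)}
```

Request:
send_rows(
  moves=[0,0,0,-0.89,-0.125,0,-0.5,0,0,0,0,0,0.96,-0.5,0,0.4,0,0,0,0.96,-0.5,0,0.4,0,0,0,0.96,-0.5,0,0.4,0,0,0,0.96,-0.5,0,0.4,0,0,0,0.96,-0.5,0,0.4,0,0,0,0.96,-0.5,0,0.4,0,0,0,0.96,-0.5],
)

```text
time: 6.6
ee_pos: [0.4966, 0.1486, 0.1909]
tcp_rot: [-179.1, 0.1, 67.7]
wrist_force: [-0.6, 0.8, 0.1]
opening: 0.0641
grasp_force: 0.0
```

Request:
send_rows(
  moves=[0,0.4,0,0,0,0.96,-0.5,0,0.4,0,0,0,0.96,-0.5,0,0.4,0,0,0,0.96,-0.5,0,0.4,0,0,0,0.96,-0.5,0,0.4,0,0,0,0.96,-0.5,0,0.4,0,0,0,0.96,-0.5,0,0.4,0,0,0,0.96,-0.5,0,0.4,0,0,0,0.96,-0.5],
)

```text
time: 7.6
ee_pos: [0.4965, 0.2287, 0.1908]
tcp_rot: [-179.1, 0.1, 133.7]
wrist_force: [-0.6, 0.3, 0.2]
opening: 0.064
grasp_force: 0.0
```

Request:
send_rows(
  moves=[0,0.8,0,0,0,0.9,-0.5,0,0.8,0,0,0,0.9,-0.5,0,0.8,0,0,0,0.9,-0.5,0,0.4,0,0,0,0.9,-0.5,0,0,0,0,0,0.9,-0.5,0,0,0,0,0,0,-0.5,0,0,0,0,0,0,-0.5],
)

```text
time: 8.48
ee_pos: [0.4964, 0.298, 0.1911]
tcp_rot: [-179.2, 0.1, 171.9]
wrist_force: [-0.0, -0.2, -0.3]
opening: 0.0637
grasp_force: 0.0
```

Request:
send_rows(
  moves=[-0.58,0.52,-0.8,0.09,0,0.2,-0.5,0,0,-0.9,0,0,0,-0.5,0,0,-0.9,0,0,0,-0.5,0,0,-0.9,0,0,0,-0.5,0,0,-0.9,0,0,0,-0.5,0,0,-0.9,0,0,0,-0.5,0,0,0,0,0,0,-0.5],
)

```text
time: 9.35
ee_pos: [0.481, 0.3102, 0.0573]
tcp_rot: [-179.8, -0.1, 173.7]
wrist_force: [-0.4, -0.5, 0.2]
opening: 0.0638
grasp_force: 0.0
```

```bash
python3 - <<'E'
from h import *
c=bot.camera("scene");cv2.imwrite("pics/g1.png",cv2.resize(c["color"][120:290,170:330,::-1],None,fx=3.5,fy=3.5))
c=bot.camera("top")
for q in("knife","knife_mid"):
    for r in bot.landmark_of("top",q)[:1]: print(q,r["p"],back(c,r["pixel"],.0))
o=bot.get_obs();print(o["ee_pos"],o["tcp_rot"],o["wrist_force"])
E
```

```text
knife 0.5 [0.49094374 0.30994625 0.        ]
knife_mid 0.59 [0.52679306 0.30305178 0.        ]
[0.4824332  0.31125371 0.06026476] [-1.79997147e+02  7.20114765e-02  1.73744016e+02] [ 0.0147331   0.11988611 -0.06282995]
```

View pics/g1.png

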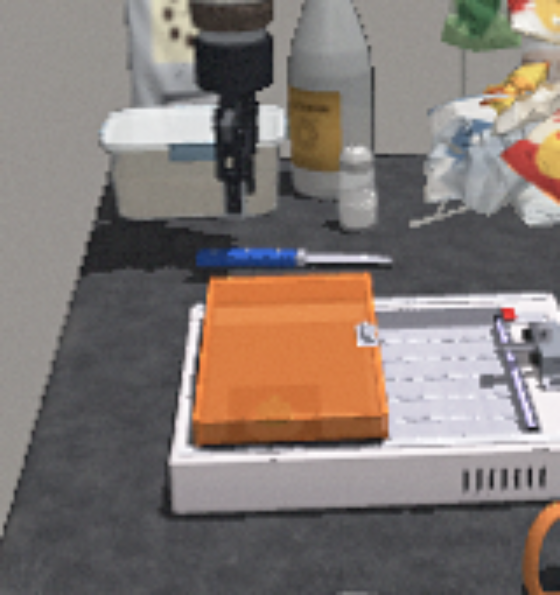

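The gripper is directly over the blue handle (crop 245,258), fingers straddling it. Descending to grasp.

Request:
send_rows(
  moves=[0,0,-0.8,0,0,0,-0.5,0,0,-0.8,0,0,0,-0.5,0,0,-0.5,0,0,0,-0.5,0,0,-0.2,0,0,0,-0.5,0,0,0,0,0,0,1,0,0,0,0,0,0,1,0,0,0,0,0,0,1,0,0,0,0,0,0,1],
  squeeze=40,
)

```text
time: 10.55
ee_pos: [0.4823, 0.3113, 0.0024]
tcp_rot: [-180.0, 0.1, 173.8]
wrist_force: [-1.1, -0.1, 6.0]
opening: 0.0187
grasp_force: 40.1
```

Request:
send_rows(
  moves=[0,0,0,0,0,0,1,0,0,0,0,0,0,1],
)

```text
time: 10.8
ee_pos: [0.4824, 0.3113, 0.0024]
tcp_rot: [-180.0, 0.1, 173.8]
wrist_force: [-0.4, 0.7, 6.2]
opening: 0.019
grasp_force: 40.1
```

Request:
send_rows(
  moves=[0,0,0.4,0,0,0,1,0,0,0.9,0,0,0,1,0,0,1,0,0,0,1,0,0,1,0,0,0,1,0,0,1,0,0,0,1,0,0,1,0,0,0,1,0,0,0.7,0,0,0,1],
)

```text
time: 11.68
ee_pos: [0.482, 0.311, 0.153]
tcp_rot: [-180.0, 0.0, 173.8]
wrist_force: [1.1, 0.3, -1.2]
opening: 0.0188
grasp_force: 39.3
```

Request:
send_rows(
  moves=[0.4,-0.79,0,0,0,-0.616,1,0.4,-0.79,0,0,0,-0.616,1,0.4,-0.79,0,0,0,-0.616,1,0.4,-0.79,0,0,0,-0.616,1,0.4,-0.79,0,0,0,-0.616,1,0.4,-0.79,0,0,0,-0.616,1,0.4,-0.79,0,0,0,-0.616,1,0.4,-0.79,0,0,0,-0.616,1],
)

```text
time: 12.68
ee_pos: [0.5619, 0.1522, 0.1514]
tcp_rot: [-179.9, -0.0, 131.3]
wrist_force: [0.4, 0.8, -0.1]
opening: 0.0188
grasp_force: 39.3
```

Request:
send_rows(
  moves=[0.4,-0.79,0,0,0,-0.616,1,0.4,-0.79,0,0,0,-0.616,1,0.4,-0.79,0,0,0,-0.616,1,0.4,-0.79,0,0,0,-0.616,1,0.4,-0.79,0,0,0,-0.616,1,0.4,-0.79,0,0,0,-0.616,1,0.4,-0.79,0,0,0,-0.616,1,0.4,-0.79,0,0,0,-0.616,1],
)

```text
time: 13.68
ee_pos: [0.642, -0.0058, 0.1513]
tcp_rot: [-179.9, -0.0, 88.9]
wrist_force: [-0.1, 0.8, -1.4]
opening: 0.019
grasp_force: 39.3
```

Request:
send_rows(
  moves=[0,0,0,0,0,0,1,0,0,0,0,0,0,1],
)

```text
time: 13.92
ee_pos: [0.6416, -0.0047, 0.1513]
tcp_rot: [-179.9, -0.0, 89.2]
wrist_force: [-0.8, -0.0, -0.6]
opening: 0.0193
grasp_force: 39.3
```

```bash
python3 - <<'E'
from h import *
o=bot.get_obs();print(o["ee_pos"],o["tcp_rot"],o["wrist_force"],o["grasp_force"],o["opening"])
a=bot.camera("scene");b=bot.camera("top")
for n,c in(("scene",a),("top",b)):
    for q in("knife","knife_mid"):
        for r in bot.landmark_of(n,q)[:1]: print(n,q,r["p"],r["pixel"],back(c,r["pixel"],o["ee_pos"][2]+.004),"expected px",proj(c,o["ee_pos"]+np.array([[0,0,-.003],[0,-.045,.004]])).tolist())
x=np.hstack([cv2.resize(a["color"][130:290,200:360],(400,400)),cv2.resize(b["color"][130:290,230:390],(400,400))])
cv2.imwrite("pics/g2.png",x[:,:,::-1])
E
```

```text
[ 0.64156991 -0.00472199  0.15129496] [-1.79893381e+02 -1.74334108e-02  8.91555979e+01] [-0.79677331 -0.01543462 -0.57698374] 39.31606113910675 0.01932448271541891
scene knife 0.76 [293.0, 183.7] [ 0.63824927 -0.02150044  0.15529496] expected px [[293.61445673262097, 183.9790206409644], [295.29232870697484, 187.29920116425257]]
scene knife_mid 0.63 [297.9, 188.8] [ 0.64720604 -0.0615683   0.15529496] expected px [[293.61445673262097, 183.9790206409644], [295.29232870697484, 187.29920116425257]]
```

View pics/g2.png

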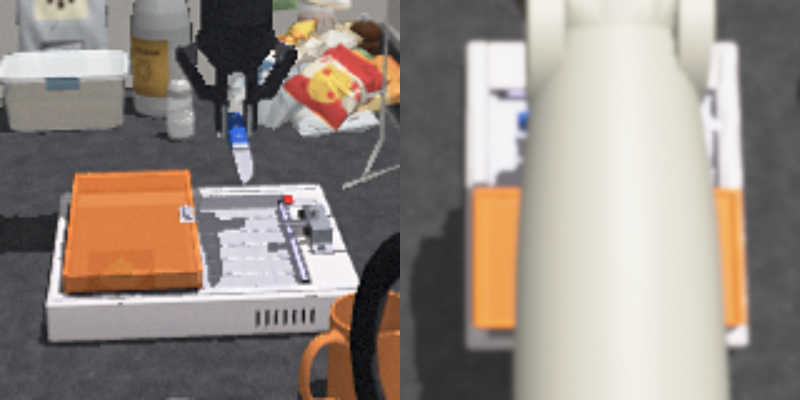

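The scene crop shows the knife held level with the blade towards -y, above the open tray. The dark lamp bar sits at the tray's rear. Lowering.

Request:
send_rows(
  moves=[0,0,-0.8,0,0,0,1,0,0,-0.8,0,0,0,1,0,0,-0.8,0,0,0,1,0,0,-0.8,0,0,0,1,0,0,-0.8,0,0,0,1,0,0,-0.4,0,0,0,1,0,0,-0.22,0,0,0,1,0,0,0,0,0,0,1],
)

```text
time: 15.22
ee_pos: [0.6419, -0.005, 0.0361]
tcp_rot: [-179.9, -0.0, 89.1]
wrist_force: [0.4, -0.9, -0.7]
opening: 0.019
grasp_force: 39.3
```

Request:
send_rows(
  moves=[0,0,-0.06,0,0,0,1,0,0,0,0,0,0,0.1,0,0,0,0,0,0,0.1,0,0,0,0,0,0,0.1,0,0,0,0,0,0,0.1],
)

```text
time: 15.85
ee_pos: [0.6419, -0.0051, 0.0346]
tcp_rot: [-179.9, -0.0, 89.1]
wrist_force: [0.6, 0.4, -0.2]
opening: 0.0386
grasp_force: 0.0
```

Request:
send_rows(
  moves=[0,0,0.4,0,0,0,0.1,0,0,0.8,0,0,0,0.1,0,0,1,0,0,0,0.1,0,0,1,0,0,0,0.1,0,0,1,0,0,0,0.1,0,0,0,0,0,0,0.1],
)

```text
time: 16.6
ee_pos: [0.6432, -0.0051, 0.1434]
tcp_rot: [179.8, -0.0, 89.1]
wrist_force: [0.5, 0.2, -0.6]
opening: 0.0383
grasp_force: 0.0
```

```bash
python3 - <<'E'
from h import *
a=bot.camera("scene")
for q,z in(("knife",.032),("knife_mid",.039),("push_pad",.067)):
    for r in bot.landmark_of("scene",q)[:1]: print(q,r["p"],r["pixel"],back(a,r["pixel"],z))
cv2.imwrite("pics/g3.png",cv2.resize(a["color"][150:290,200:360,::-1],None,fx=4,fy=4))
E
```

```text
knife 0.78 [295.5, 223.0] [ 0.64669923 -0.00794809  0.032     ]
knife_mid 0.67 [299.3, 225.1] [ 0.65419787 -0.03759832  0.039     ]
push_pad 0.91 [227.7, 218.6] [ 0.45852809 -0.03748413  0.067     ]
```

View pics/g3.png

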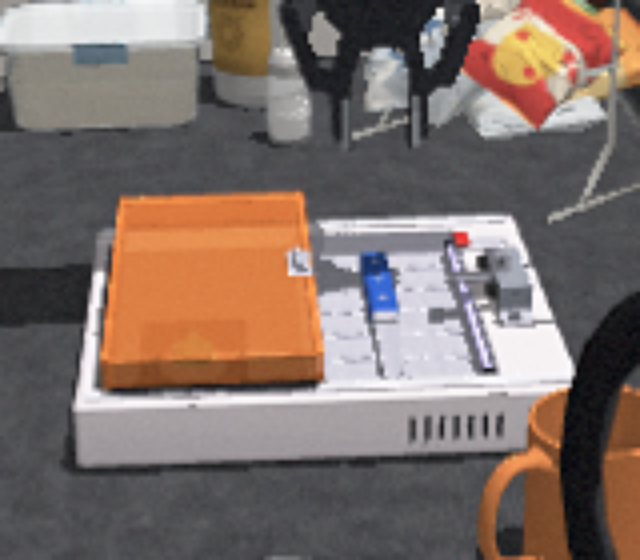

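The knife lies flat in the tray: blue handle at crop (378,285), blade towards (385,370), clear of the guard and catch. Now closing the fingers and going round to the push pad.

Request:
send_rows(
  moves=[-0.843,-0.137,0,0,0,0.872,1,-0.843,-0.137,0,0,0,0.872,1,-0.843,-0.137,0,0,0,0.872,1,-0.843,-0.137,0,0,0,0.872,1,-0.843,-0.137,0,0,0,0.872,1,-0.843,-0.137,0,0,0,0.872,1,-0.843,-0.137,0,0,0,0.872,1,-0.843,-0.137,0,0,0,0.872,1],
)

```text
time: 17.8
ee_pos: [0.4721, -0.0325, 0.1386]
tcp_rot: [-179.9, -0.1, 149.3]
wrist_force: [-0.2, -0.5, 0.5]
opening: 0.0002
grasp_force: 0.0
```

Request:
send_rows(
  moves=[-0.843,-0.137,0,0,0,0.872,1,-0.843,-0.137,0,0,0,0.872,1,-0.843,-0.137,0,0,0,0.872,1,-0.843,-0.137,0,0,0,0.872,1,0,0,-0.8,0,0,0,1,0,0,-0.8,0,0,0,1,0,0,-0.8,0,0,0,1,0,0,0,0,0,0,1],
)

```text
time: 18.8
ee_pos: [0.3876, -0.046, 0.0778]
tcp_rot: [-179.9, -0.2, 179.0]
wrist_force: [0.5, 0.1, 0.6]
opening: 0.0
grasp_force: 0.0
```

Request:
send_rows(
  moves=[0,0,-0.71,0,0,0,1,0.8,0,0,0,0,0,1,0.6,0,0,0,0,0,1,0.3,0,0,0,0,0,1,0.2,0,0,0,0,0,1,0.2,0,0,0,0,0,1,0,0,0,0,0,0,1],
)

```text
time: 19.68
ee_pos: [0.4415, -0.0462, 0.0617]
tcp_rot: [-179.9, -0.0, 179.0]
wrist_force: [0.7, -0.1, 0.8]
opening: 0.0002
grasp_force: 0.0
```

Request:
send_rows(
  moves=[0.15,0,0,0,0,0,1,0.15,0,0,0,0,0,1,0.2,0,0,0,0,0,1,0.25,-0.01,0,0,0,0,1],
)

```text
time: 20.18
ee_pos: [0.4605, -0.0464, 0.0617]
tcp_rot: [-179.9, -0.0, 179.0]
wrist_force: [-1.5, 0.4, 0.9]
opening: 0.0001
grasp_force: 0.9
```

Request:
send_rows(
  moves=[0.32,-0.01,0,0,0,0,1,0.32,-0.01,0,0,0,0,1,0.32,-0.01,0,0,0,0,1,0.32,-0.01,0,0,0,0,1,0.32,-0.01,0,0,0,0,1,0.32,-0.01,0,0,0,0,1,0.32,-0.01,0,0,0,0,1,0.2,0,0,0,0,0,1],
)

```text
time: 21.18
ee_pos: [0.5217, -0.0483, 0.0616]
tcp_rot: [-179.9, -0.0, 179.0]
wrist_force: [-2.8, 0.4, 0.2]
opening: 0.0003
grasp_force: 0.8
```

Request:
send_rows(
  moves=[0.12,0,0,0,0,0,1,0.12,0,0,0,0,0,1,0.12,0,0,0,0,0,1,0.12,0,0,0,0,0,1],
)

```text
time: 21.68
ee_pos: [0.5333, -0.0483, 0.0617]
tcp_rot: [-179.9, -0.0, 179.0]
wrist_force: [-1.1, -0.8, -0.8]
opening: -0.0002
grasp_force: 0.8
```

Request:
send_rows(
  moves=[0.08,0,0,0,0,0,1,0.08,0,0,0,0,0,1,0.08,0,0,0,0,0,1,0.08,0,0,0,0,0,1,0.08,0,0,0,0,0,1],
)

```text
time: 22.3
ee_pos: [0.5429, -0.0484, 0.0617]
tcp_rot: [-179.9, -0.1, 179.0]
wrist_force: [-5.4, -2.1, 1.3]
opening: -0.0
grasp_force: 2.8
```

Request:
send_rows(
  moves=[0.05,0,0,0,0,0,1,0.05,0,0,0,0,0,1,0.05,0,0,0,0,0,1],
)

```text
time: 22.68
ee_pos: [0.5451, -0.0484, 0.0616]
tcp_rot: [-179.9, -0.2, 179.0]
wrist_force: [-14.2, -2.8, 6.0]
opening: -0.0001
grasp_force: 6.8
```

```bash
python3 - <<'E'
from h import *
o=bot.get_obs();print(o["wrist_force"],o["torque"],o["ee_pos"])
a=bot.camera("scene")
for r in bot.landmark_of("scene","push_pad")[:1]: print(r["p"],r["pixel"],back(a,r["pixel"],.067))
o=bot.get_obs();print(o["wrist_force"],o["ee_pos"])
cv2.imwrite("pics/g4.png",cv2.resize(a["color"][150:290,200:360,::-1],None,fx=4,fy=4))
E
```

```text
[-14.2481547   -2.75806966   6.01275116] [-0.45146094  2.68955452 -0.01616561] [ 0.54512739 -0.04837747  0.06157477]
0.83 [265.8, 219.8] [ 0.56148773 -0.05502252  0.067     ]
[-11.63581692  -2.79362035   5.61064502] [ 0.54536143 -0.04839312  0.0616003 ]
```

View pics/g4.png

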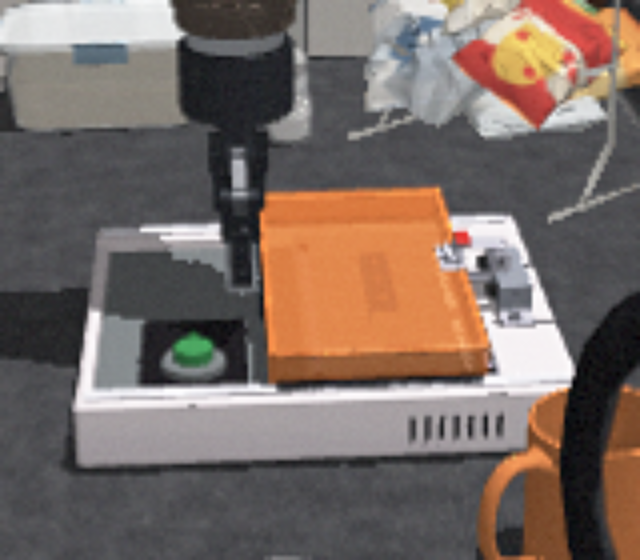

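The guard is most of the way shut. The striker (452,258) hasn't passed the catch yet and the red pawl tab shows at (460,240). Continuing in small force-checked steps.

Request:
send_rows(
  moves=[0.04,0,0,0,0,0,1,0.04,0,0,0,0,0,1],
)

```text
time: 23.02
ee_pos: [0.5471, -0.0484, 0.0616]
tcp_rot: [-179.9, -0.2, 179.0]
wrist_force: [-13.1, -2.1, 6.4]
opening: 0.0002
grasp_force: 6.6
```

Request:
send_rows(
  moves=[0.04,0,0,0,0,0,1,0.04,0,0,0,0,0,1],
)

```text
time: 23.28
ee_pos: [0.5491, -0.0484, 0.0616]
tcp_rot: [-179.9, -0.2, 179.0]
wrist_force: [-14.1, -2.2, 6.8]
opening: -0.0003
grasp_force: 7.1
```

Steady 13–14 N while moving: this is the pawl region.

Request:
send_rows(
  moves=[0.04,0,0,0,0,0,1,0.04,0,0,0,0,0,1],
)

```text
time: 23.52
ee_pos: [0.5511, -0.0484, 0.0616]
tcp_rot: [-179.9, -0.2, 179.0]
wrist_force: [-13.8, -3.5, 6.1]
opening: -0.0001
grasp_force: 7.0
```

Request:
send_rows(
  moves=[0.04,0,0,0,0,0,1,0.04,0,0,0,0,0,1],
)

```text
time: 23.78
ee_pos: [0.5537, -0.0485, 0.0616]
tcp_rot: [-179.9, -0.2, 179.0]
wrist_force: [-9.5, -3.5, 3.6]
opening: -0.0002
grasp_force: 5.1
```

Request:
send_rows(
  moves=[0.03,0,0,0,0,0,1,0,0,0,0,0,0,1],
)

```text
time: 24.02
ee_pos: [0.5546, -0.0485, 0.0616]
tcp_rot: [-179.9, -0.1, 179.0]
wrist_force: [-10.0, -2.9, 3.7]
opening: 0.0001
grasp_force: 4.7
```

Request:
send_rows(
  moves=[0.03,0,0,0,0,0,1,0,0,0,0,0,0,1],
)

```text
time: 24.28
ee_pos: [0.5552, -0.0485, 0.0616]
tcp_rot: [-179.9, -0.2, 179.0]
wrist_force: [-9.6, -3.2, 5.3]
opening: 0.0001
grasp_force: 5.0
```

Request:
send_rows(
  moves=[0.02,0,0,0,0,0,1,0,0,0,0,0,0,1],
)

```text
time: 24.52
ee_pos: [0.5558, -0.0485, 0.0616]
tcp_rot: [-179.9, -0.1, 179.0]
wrist_force: [-10.1, -2.9, 4.2]
opening: 0.0
grasp_force: 5.0
```

Request:
send_rows(
  moves=[0.03,0,0,0,0,0,1,0.03,0,0,0,0,0,1],
)

```text
time: 24.78
ee_pos: [0.5575, -0.0485, 0.0616]
tcp_rot: [-179.9, -0.1, 179.0]
wrist_force: [-9.6, -2.9, 3.5]
opening: -0.0002
grasp_force: 4.8
```

Request:
send_rows(
  moves=[0.03,0,0,0,0,0,1,0,0,0,0,0,0,1],
)

```text
time: 25.02
ee_pos: [0.5581, -0.0485, 0.0616]
tcp_rot: [-179.9, -0.1, 179.0]
wrist_force: [-9.0, -3.5, 3.1]
opening: -0.0003
grasp_force: 4.6
```

Request:
send_rows(
  moves=[0.03,0,0,0,0,0,1,0.03,0,0,0,0,0,1],
)

```text
time: 25.28
ee_pos: [0.5588, -0.0485, 0.0616]
tcp_rot: [-179.9, -0.2, 179.0]
wrist_force: [-15.1, -2.6, 6.8]
opening: 0.0006
grasp_force: 7.8
```

Request:
send_rows(
  moves=[0.03,0,0,0,0,0,1,0,0,0,0,0,0,1],
)

```text
time: 25.52
ee_pos: [0.559, -0.0485, 0.0616]
tcp_rot: [-179.9, -0.3, 179.0]
wrist_force: [-15.9, -2.7, 7.6]
opening: -0.0
grasp_force: 8.4
```

Request:
send_rows(
  moves=[0.03,0,0,0,0,0,1,0,0,0,0,0,0,1],
)

```text
time: 25.78
ee_pos: [0.5593, -0.0485, 0.0615]
tcp_rot: [-179.9, -0.3, 179.0]
wrist_force: [-19.5, -3.2, 9.5]
opening: -0.0001
grasp_force: 9.7
```

That slope of 12 N/mm is the buffers, so it should have clicked. Backing off and checking that the guard stays.

Request:
send_rows(
  moves=[-0.08,0,0,0,0,0,1,-0.08,0,0,0,0,0,1,-0.08,0,0,0,0,0,1],
)

```text
time: 26.15
ee_pos: [0.5567, -0.0481, 0.0619]
tcp_rot: [-180.0, 0.1, 179.0]
wrist_force: [0.2, 0.2, 0.2]
opening: 0.0001
grasp_force: 0.0
```

Request:
send_rows(
  moves=[-0.6,0,0,0,0,0,1,-0.8,0,0,0,0,0,1,0,0,0,0,0,0,1],
)

```text
time: 26.52
ee_pos: [0.5213, -0.048, 0.0622]
tcp_rot: [-180.0, 0.1, 179.0]
wrist_force: [0.3, 0.3, 0.4]
opening: -0.0005
grasp_force: 0.0
```

```bash
python3 - <<'E'
from h import *
a=bot.camera("scene")
for q,z in(("push_pad",.067),("start_top",.053),("start",.053)):
    for r in bot.landmark_of("scene",q)[:1]: print(q,r["p"],r["pixel"],back(a,r["pixel"],z))
h=cv2.cvtColor(a["color"],cv2.COLOR_RGB2HSV);m=((h[...,0]>50)&(h[...,0]<85)&(h[...,1]>120)).astype(np.uint8);m[:200]=0;m[260:]=0
ys,xs=np.nonzero(m);print(len(xs),xs.mean(),ys.mean(),back(a,(xs.mean(),ys.mean()),.051), proj(a,[.513,-.1217,.053]))
cv2.imwrite("pics/g5.png",cv2.resize(a["color"][150:290,200:360,::-1],None,fx=4,fy=4))
E
```

```text
push_pad 0.69 [269.0, 217.8] [ 0.5707065  -0.04274545  0.067     ]
start_top 0.64 [249.3, 235.3] [ 0.51603692 -0.11651074  0.053     ]Traceback (most recent call last):
  File "<stdin>", line 4, in <module>
ValueError: it knows: catch_ledge, guard, knife, knife_mid, mug, push_pad, salt_shaker, start_top, steriliser, table_spoon, tray
```

Request:
send_rows(
  moves=[0,0,0.8,0,0,0,1,0,0,0.4,0,0,0,1,-0.1,-0.96,0,0,0,0,1,-0.1,-0.96,0,0,0,0,1,-0.1,-0.96,0,0,0,0,1,0,0,-0.7,0,0,0,1,0,0,-0.5,0,0,0,1,0,0,0,0,0,0,1],
)

```text
time: 27.68
ee_pos: [0.5129, -0.1193, 0.06]
tcp_rot: [-180.0, -0.2, 179.1]
wrist_force: [-0.1, 0.7, 1.1]
opening: 0.0001
grasp_force: 0.0
```

```bash
python3 - <<'E'
from h import *
a=bot.camera("scene")
for r in bot.landmark_of("scene","push_pad")[:1]: print(r["p"],r["pixel"],back(a,r["pixel"],.067))
h=cv2.cvtColor(a["color"],cv2.COLOR_RGB2HSV);m=((h[...,0]>50)&(h[...,0]<85)&(h[...,1]>120)).astype(np.uint8);m[:200]=0;m[260:]=0
ys,xs=np.nonzero(m);print(len(xs),xs.mean(),ys.mean(),back(a,(xs.mean(),ys.mean()),.051), proj(a,[.513,-.1217,.053]))
cv2.imwrite("pics/g5.png",cv2.resize(a["color"][150:290,200:360,::-1],None,fx=4,fy=4))
E
```

```text
64 286.21875 231.875 [ 0.61270132 -0.10113998  0.051     ] [[248.13320949 236.24699347]]
```

View pics/g5.png

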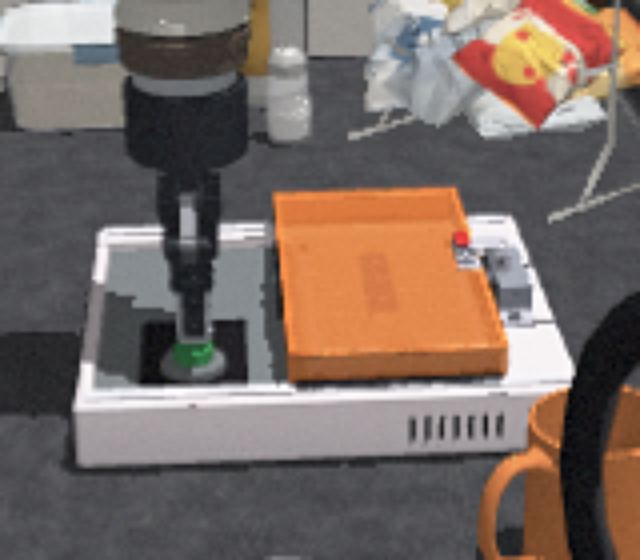

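The guard holds shut, with the pawl (460,240) dropped at the striker (466,258). The fingertips are right over the green button (193,352). Pressing.

Request:
send_rows(
  moves=[0,0,-0.2,0,0,0,1,0,0,-0.12,0,0,0,1,0,0,-0.1,0,0,0,1,0,0,-0.06,0,0,0,1,0,0,0,0,0,0,1],
)

```text
time: 28.4
ee_pos: [0.5142, -0.12, 0.0509]
tcp_rot: [-179.9, 0.1, 179.0]
wrist_force: [-0.3, 3.3, 10.0]
opening: -0.0001
grasp_force: 5.3
```

Request:
send_rows(
  moves=[0,0,-0.08,0,0,0,1,0,0,0,0,0,0,1],
)

```text
time: 28.65
ee_pos: [0.5144, -0.12, 0.0507]
tcp_rot: [-179.9, 0.2, 179.0]
wrist_force: [-7.9, 4.3, 24.4]
opening: -0.0002
grasp_force: 12.3
```

```bash
python3 - <<'E'
from h import *
o=bot.get_obs();print(o["wrist_force"],o["torque"],o["ee_pos"])
a=bot.camera("scene")
cv2.imwrite("pics/g6.png",cv2.resize(a["color"][205:255,225:285,::-1],None,fx=10,fy=10,interpolation=cv2.INTER_CUBIC))
E
```

```text
[-7.90414969  4.26480046 24.43904292] [0.9972282  1.43843937 0.02419988] [ 0.51437532 -0.12004025  0.05069603]
```

View pics/g6.png

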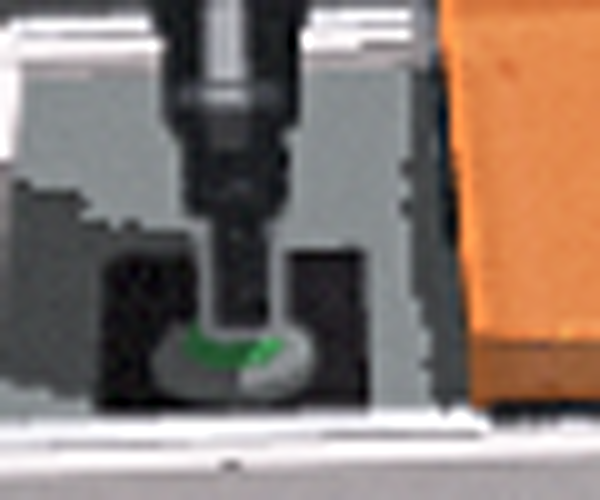

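Hard stop at z 0.0507. I need to know where contact begins, to tell full button travel from touching the bezel, so I'll lift and feel downwards.

Request:
send_rows(
  moves=[0,0,0.3,0,0,0,1,0,0,0.1,0,0,0,1,0,0,0,0,0,0,1],
)

```text
time: 29.08
ee_pos: [0.5134, -0.1203, 0.0573]
tcp_rot: [-179.9, -0.1, 179.0]
wrist_force: [1.1, -0.6, -0.2]
opening: -0.0004
grasp_force: 0.0
```

Request:
send_rows(
  moves=[0,0,-0.1,0,0,0,1,0,0,0,0,0,0,1],
)

```text
time: 29.32
ee_pos: [0.5134, -0.1202, 0.0547]
tcp_rot: [-179.9, -0.0, 179.0]
wrist_force: [-1.6, -1.3, 3.3]
opening: -0.0
grasp_force: 1.3
```

Request:
send_rows(
  moves=[0,0,-0.08,0,0,0,1,0,0,0,0,0,0,1],
)

```text
time: 29.58
ee_pos: [0.5135, -0.1202, 0.053]
tcp_rot: [-179.9, -0.0, 179.0]
wrist_force: [-2.0, -0.1, 3.1]
opening: -0.0004
grasp_force: 1.8
```

Request:
send_rows(
  moves=[0,0,-0.06,0,0,0,1,0,0,0,0,0,0,1],
)

```text
time: 29.82
ee_pos: [0.5136, -0.1203, 0.0517]
tcp_rot: [-179.9, -0.0, 179.0]
wrist_force: [-3.7, -0.9, 4.4]
opening: 0.0003
grasp_force: 2.2
```

Contact starts near 0.0565, the force is spring-like to about 5 N, and the stop is at 0.0507. That is the full 6 mm travel, so the button was pressed. One more gentle bottoming, then retreat.

Request:
send_rows(
  moves=[0,0,-0.05,0,0,0,1,0,0,0,0,0,0,1],
)

```text
time: 30.08
ee_pos: [0.5136, -0.1202, 0.051]
tcp_rot: [-179.9, 0.0, 179.0]
wrist_force: [-6.0, -0.8, 9.6]
opening: -0.0
grasp_force: 4.5
```

Request:
send_rows(
  moves=[0,0,0.4,0,0,0,1,0,0,1,0,0,0,1,0,0,1,0,0,0,1,-0.5,0,1,0,0,0,1,-0.5,0,1,0,0,0,1,-0.5,0,0,0,0,0,1,0,0,0,0,0,0,1],
)

```text
time: 30.95
ee_pos: [0.4757, -0.1201, 0.1599]
tcp_rot: [-179.9, -0.0, 179.0]
wrist_force: [0.4, 0.1, -0.2]
opening: 0.0001
grasp_force: 0.0
```

```bash
python3 - <<'E'
from h import *
o=bot.get_obs();print(o["time"],o["wrist_force"],o["ee_pos"])
a=bot.camera("scene")
for q,z in(("push_pad",.067),("table_spoon",0),("mug_b",0)):
    for r in bot.landmark_of("scene",q)[:1]: print(q,r["p"],back(a,r["pixel"],z))
cv2.imwrite("pics/g7.png",cv2.resize(a["color"][150:290,200:360,::-1],None,fx=4,fy=4))
E
```

```text
30.95 [ 0.41543184  0.14523647 -0.18385542] [ 0.475707   -0.12007981  0.15991725]
push_pad 0.74 [ 0.56727135 -0.0581662   0.067     ]
table_spoon 0.78 [ 0.49622983 -0.3309524   0.        ]
mug_b 0.88 [ 0.72140546 -0.32393221  0.        ]
```

View pics/g7.png

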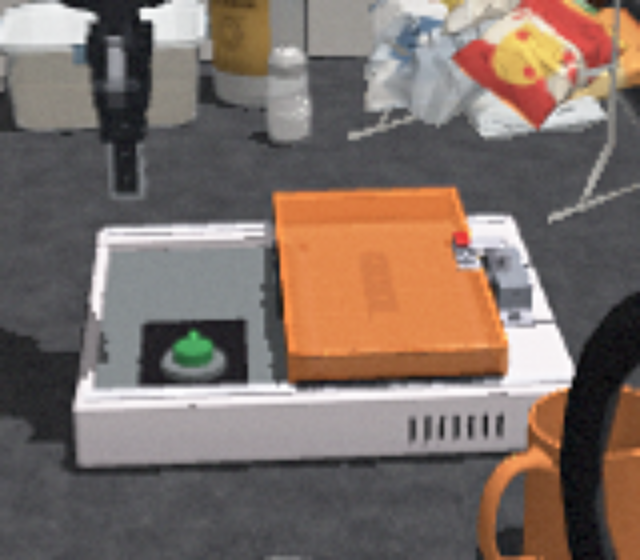

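The guard is still latched over the knife (front edge at x 275–295 in the crop), the button has sprung back, the arm is clear, and the spoon and mug have not moved.

```bash
python3 -c "
from workcell import bot
print(bot.job_done())"
```

```text
the job is handed in; nothing more can be done
None
```

The knife lies flat in the tray, the guard is latched shut over it and holding by itself, and the start button was pressed to its full travel; the job was handed in at about 31 s, with no verdict returned.

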